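Unlock the chisel rack and show the long chisel

ROBOT

A 7-joint arm with a two-finger parallel gripper is mounted at the origin on the work surface. World frame = base frame: x ahead of the robot, y to its left, z up, the work surface at z = 0. Lengths are in m, angles in rad, forces in N, time in s.
With the tool pointing down it reaches from about 0.4 to 0.85 m from the base axis. Payload 4.5 kg.
Tool frame: the origin (TCP) lies on the mounting face of the last link; the fingertips stand 173 mm ahead of it and the grasp point (between the pads) lies 155 mm ahead of it; z points along the fingers, x is the direction in which the jaws open and shut, and the axes are right-handed (so a half turn about z gives the same grasp; the last joint's range is limited). The gripper opens to 85 mm and grips with 20 to 120 N. Pads are 22 mm wide; open, the fingers measure 114 mm over their backs; the gripper's body (76 mm by 85 mm) begins 54 mm behind the grasp point. The pads swing forward as they close: fully open they stand 13 mm farther back than shut.
Start: joints at [-1.194, 0.689, -0.195, 1.565, 0.157, 0.902, -0.215], TCP at [0.21, 0.589, 0.405] pointing down, gripper open.
Joint ranges: [-3.01, 3.01], [-0.46, 2.08], [-1.47, 1.51], [0.13, 2.56], [-1, 4.14], [0.04, 2.09], [-2.66, 2.66]. Speed limits (rad/s): [2.57, 2.57, 3.14, 3.14, 3.14, 3.14, 3.14].

INTERFACE

Orientations are given as a unit quaternion [w, x, y, z].
In Python, from station import env gives the robot as it stands.
- The arm moves only by the tool step_arm, never from a script. Its argument "deltas" is a list of rows, each an object with "linear": the shift along the tool's x, y, z in m, a list of three; "delta_rot": the turn, a rotation vector about the tool's x, y, z in degrees, a list of three; "gripper": the closure, from -1 (fully open) to 1 (shut). In form: [{"linear": [x, y, z], "delta_rot": [rx, ry, rz], "gripper": gripper}, ...]. A call has 1 to 8 rows; each row shifts and turns the pose as measured when the row begins, along the tool's axes as they then stand; what a row does not reach is not made up. A row lasts 1/8 s, in which the tool goes at most 62.5 mm and 10.7 degrees, less where a joint would pass 70% of its speed; a pose out of reach is approached as far as the arm can. A call with a gripper value outside its range is refused whole. The fingers move at their own pace and stop on an object; "force" is the grip in N (left out, the last holds). Time passes only in rows, so rows that do not move let the fingers close. It gives the time, the measured TCP pose, the force and the opening at its end, in the units of the state.
- env.get_obs(): the state, without advancing time (a new reading comes with each control period).
- env.capture(name): name is "scene" or "top" or "wrist"; returns a dict with "color" (480x640x3 uint8, red, green, blue), "mtx" (3x3 intrinsics, pixels), "k1" (the pictures are not rectified: a ray, as slopes to the right and down, at radius r is drawn at 1 + k1 r^2 times it, then the intrinsics apply), "position" and "attitude" of the camera in the world; the wrist camera has in their place "mount" (4x4, takes a point from camera to tool coordinates, whose origin is the TCP and whose axes are the tool frame's). Camera axes: x right, y up, looking along -z (the intrinsics and any distortion apply to the point x, -y, -z); pixel columns grow to the right and rows downward; lengths in m; the calibration is good to about 2 mm. A picture is of the moment at which its call begins: read the wrist's pose just before it. There is no depth.
- env.sign_off(): hands the job in, once; it reports no verdict.
The state is a dict: "time": time; "joint_pos": joint angles; "qd": joint speeds; "joint_torque": joint torques, N m; "eef_pos": TCP position; "ee_rot": TCP orientation; "ft_force": force on the tool from outside, world axes, zero at the start; "ft_torque": the same for the moment, N m; "gripper_width": finger opening in m.
Only numpy, scipy, OpenCV 4.12 (cv2) and the standard library are available. Lean on these libraries where they do the work, as an engineer would, in place of code of your own. Each camera call takes 0.05 s, during which the arm holds its last target. There are 200 camera calls.

TASK

Turn the small handwheel on the chisel rack until the wide opening of the steel locking bar is centred on the collar of the longer-handled chisel, then draw that chisel out of its socket, turn it to lie level (within about 25 degrees) and hold it up still, its handle at least 25 cm above the bench. Finish while still holding it there in the gripper; leave the shorter chisel in its socket and the other things on the bench where they are.

Things in the scene. Friction and masses are not known exactly. Their poses are not given: they have to be found in the camera images.
- rack: fixed wooden chisel rack, base 230 x 240 mm. Origin on the bench below the middle of the two sockets; x away from the robot, y along the row, z up. Sockets at y = +52 and -52 mm, leaning 20 degrees, tops towards -x; either chisel may be in either. Collars sit on the sloping top, 95 mm above the bench. The locking bar sticks out up to 190 mm either side of the middle
- wheel (a joint): handwheel angle (rad), counter-clockwise from above positive, stops at -4 and 4. By pinion and rack it drives the locking bar 16 mm along the rack's +y per +1 rad; at 0 the opening is at the rack's y = 0. It starts near 0: about 3.25 rad one way or the other brings the opening to a socket. It takes 0.15 N m to turn and stays where left
- wheel_mid (a point): centre of the handwheel on its vertical axis, half-way up the rim: grey metal, 60 mm in diameter, rim 14 mm high, underside 105 mm above the bench, 110 mm beyond the sockets in the rack's +x. A black crank pin 11 mm thick stands 20 mm above the rim, 23.5 mm from the axis. The wheel can be gripped across its diameter at any angle, or cranked by the pin
- bar_open (a point): centre of the wide opening (46 mm along the rack's y, 44 mm across) in the flat steel locking bar. Elsewhere the bar has only a slot 20 mm wide, which passes a chisel's neck but not its collar. The bar lies 11 to 16 mm above the sloping top, just over the collars. z: along the sockets, upward; y: along the rack
- long_mid (a point): centre of the wooden handle, 24 x 24 x 90 mm, of the longer chisel; 162 mm above the bench at the start, the handle end 45 mm further. z: along the chisel, from blade to handle end; y: along the row of sockets. Below the handle: neck 14 mm thick, collar 30 mm in diameter with its underside 71 mm from this point, blade 20 x 6 mm reaching 60 mm into the socket. About 0.16 kg, balanced near the lower end of the handle
- long_collar (a point): middle of the underside of the longer chisel's collar (8 mm thick), on its axis; axes as long_mid. With the chisel seated, the opening is centred when bar_open has y = 0 in this frame; the collar passes with the opening up to 8 mm off centre
- short_mid (a point): centre of the wooden handle of the shorter chisel, which stays in the other socket: handle 24 x 24 mm, 56 mm long, collar underside 54 mm below this point; same axes
- whetstone: grey stone block, 50 x 150 x 25 mm, between the robot and the rack; origin at its underside; not to be disturbed
- bell: brass bell, 44 mm across, 45 mm tall, beyond the rack; origin at its underside; not to be disturbed
- blank: bar of light wood, 35 x 140 x 28 mm, beyond the rack; origin at its underside; not to be disturbed
- mortar: grey stone mortar, 110 mm across, 75 mm tall, on the left; origin at its underside; not to be disturbed
- hammer: hammer lying on the right; origin at its underside; not to be disturbed
- hoe: hand hoe with a wooden handle lying on the left; origin at its underside; not to be disturbed
- tin: plain metal can, 64 mm across, 85 mm tall, on the right; origin at its underside; not to be disturbed

How it is judged:
By the outcome, as a careful person would: the job done as asked, in the order asked, and still so for the second after the job is handed in, while the arm keeps its last pose, push and grip.
It also fails if it takes over 64 s, if anything falls off the work surface, if the arm or the gripper's body presses on something with over 40 N, if the wrist force passes 120 N, or if a joint passes its speed limit or range.

## Working session

There is one attempt and no reset: what is moved stays moved. The work goes in short steps, Python scripts to look and compute and a tool call to move; the robot and the scene stay as the last step left them, time stands still between calls to the robot, and variables do not carry over. Pictures are saved under pics/ and viewed, about 8 in all and at most 12, crops included, and the job is handed in when it is done.

Besides the shell and the picture viewer there is one more tool, called after "Request:" as a command line: name --argument value ..., lists and objects as JSON in quotes. step_arm: Moves the arm, as the interface text tells. Its arguments: {"type":"object","properties":{"deltas":{"type":"array"},"force":{"type":"number"}},"required":["deltas"]}

```bash
mkdir -p pics; ls; cat > h.py <<'E'
import numpy as np, cv2
from scipy.spatial.transform import Rotation as R
from station import env
def rot(q): q=np.array(q,float); return R.from_quat(q[[1,2,3,0]]) if q.size==4 else R.from_matrix(q)
def cap(name,save=None):
    o=env.get_obs(); c=env.capture(name)
    if name=='wrist':
        T=np.eye(4);T[:3,:3]=rot(o['ee_rot']).as_matrix();T[:3,3]=o['eef_pos'];M=T@np.array(c['mount'])
    else:
        M=np.eye(4);M[:3,:3]=rot(np.array(c['attitude'])).as_matrix();M[:3,3]=c['position']
    c['M']=M
    if save: cv2.imwrite(save,cv2.cvtColor(c['color'],cv2.COLOR_RGB2BGR))
    return c
def ray(c,uv):
    k=np.array(c['mtx']);d=np.array([(uv[0]-k[0,2])/k[0,0],(uv[1]-k[1,2])/k[1,1]])
    s=d.copy()
    for _ in range(20): s=d/(1+c['k1']*(s@s))
    v=c['M'][:3,:3]@np.array([s[0],-s[1],-1]); return c['M'][:3,3],v/np.linalg.norm(v)
def onz(c,uv,z):
    o,v=ray(c,uv); return o+v*(z-o[2])/v[2]
def tri(c1,u1,c2,u2):
    o1,v1=ray(c1,u1);o2,v2=ray(c2,u2)
    A=np.c_[v1,-v2];t=np.linalg.lstsq(A,o2-o1,rcond=None)[0]
    a=o1+v1*t[0];b=o2+v2*t[1]; return (a+b)/2,np.linalg.norm(a-b)
def proj(c,p):
    q=np.linalg.inv(c['M'])@np.r_[p,1];s=np.array([q[0],-q[1]])/-q[2]
    s=s*(1+c['k1']*(s@s));k=np.array(c['mtx']);return np.array([k[0,0]*s[0]+k[0,2],k[1,1]*s[1]+k[1,2]])
E
python3 - <<'E'
from h import *
import pickle
print(env.get_obs())
for n in ['scene','top']:
    c=cap(n,f'pics/{n}0.png');pickle.dump(c,open(f'{n}0.pkl','wb'))
    print(n,c['mtx'],c['k1'],c['M'].round(3))
E
```

```text
pics
{'time': 0.0, 'joint_pos': array([-1.1942002 ,  0.68999504, -0.1945104 ,  1.56638958,  0.15729938,
        0.90249779, -0.21510752]), 'qd': array([ 8.77601348e-05, -3.83822760e-04,  9.24610788e-04, -1.42714311e-03,
        1.70256820e-03,  9.65593979e-04, -1.38725720e-04]), 'joint_torque': array([-1.57262151e-03, -5.39610672e+01, -1.26679424e+00, -1.58545393e+01,
        9.19509359e-03,  9.48296220e-03,  1.65820245e-05]), 'eef_pos': array([0.20998789, 0.58830068, 0.40386462]), 'ee_rot': array([ 6.02622197e-04,  8.17326714e-01,  5.76173708e-01, -7.33019924e-04]), 'ft_force': array([-0.40878074, -0.51259493, -0.77659434]), 'ft_torque': array([ 0.01013826, -0.03757294, -0.01435507]), 'gripper_width': 0.08518594809152999}
scene [[574.93914989   0.         309.99512305]
 [  0.         574.93914989 238.80649799]
 [  0.           0.           1.        ]] -0.1337317352902023 [[-0.76  -0.473  0.446  1.195]
 [ 0.65  -0.535  0.54   0.77 ]
 [-0.017  0.7    0.714  1.14 ]
 [ 0.     0.     0.     1.   ]]
top [[442.42602696   0.         318.14262329]
 [  0.         442.42602696 243.68843228]
 [  0.           0.           1.        ]] -0.0623114316683485 [[-0.108  0.974 -0.201  0.32 ]
 [-0.994 -0.106  0.021  0.015]
 [-0.     0.202  0.979  1.412]
 [ 0.     0.     0.     1.   ]]
```

View pics/scene0.png

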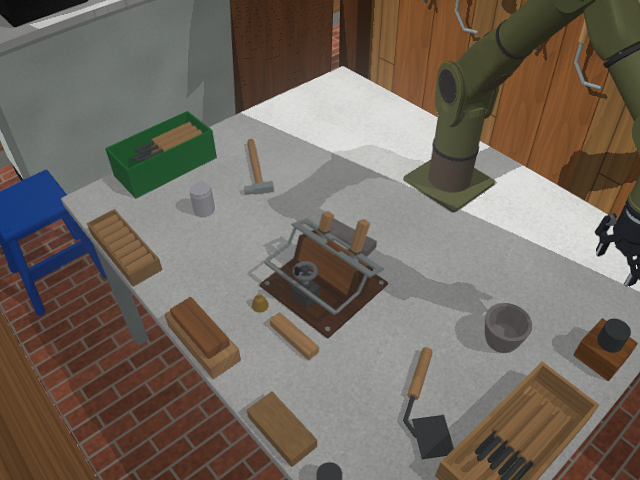

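View pics/top0.png

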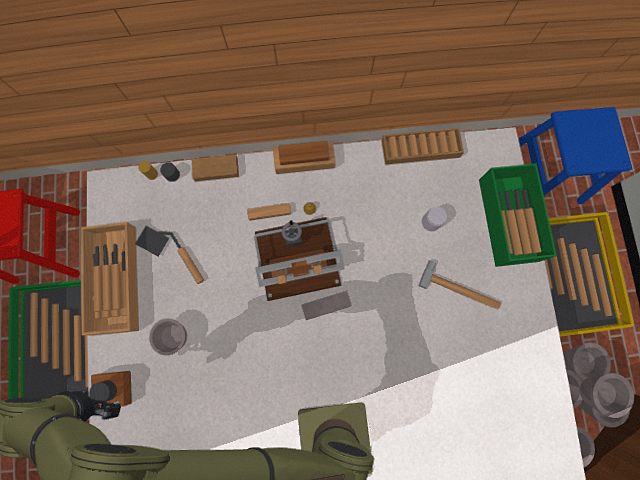

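The scene view shows the rack in the middle, with the handles near (327,222) and (360,235) and the wheel near (305,270). The top view has the wheel at (292,232) and the rack base around (299,262). I'll zoom both.

```bash
python3 - <<'E'
import cv2,numpy as np
a=cv2.imread('pics/scene0.png')[195:345,245:405];b=cv2.imread('pics/top0.png')[195:325,235:375]
a=cv2.resize(a,(480,450),interpolation=cv2.INTER_CUBIC)
a=cv2.resize(cv2.imread('pics/scene0.png')[200:340,250:400],(400,373),interpolation=cv2.INTER_CUBIC)
b=cv2.resize(cv2.imread('pics/top0.png')[200:310,240:360],(400,367),interpolation=cv2.INTER_CUBIC)
cv2.imwrite('pics/z.png',np.hstack([a[:367],b]))
E
```

```text
(no output)
```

View pics/z.png

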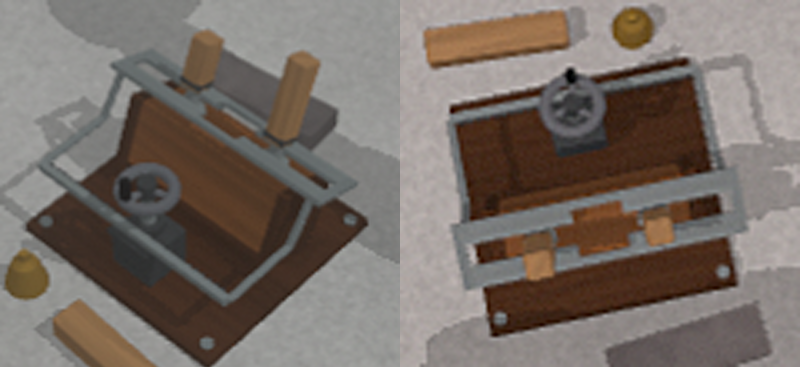

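```bash
python3 - <<'E'
from h import *
import pickle
s=pickle.load(open('scene0.pkl','rb'));t=pickle.load(open('top0.pkl','rb'))
S=lambda x,y:(250+x/2.667,200+y/2.664)
T=lambda x,y:(240+(x-400)/3.333,200+y/3.336)
for n,a,b,z in [('wheel',(146,188),(572,103),.119),('long',(302,60),(540,264),.204),('short',(206,40),(660,232),.175),('pin',(125,187),(571,74),.139),
  ('rodcornerL',(232,298),(453,120),.1),('rodcornerR',(45,163),(695,68),.1),('barcornR',(150,52),(735,172),.12),('barcornL',(352,183),(458,228),.12)]:
    print(n,*tri(s,S(*a),t,T(*b)),onz(s,S(*a),z),onz(t,T(*b),z))
for p in [(208,343),(47,220),(350,218)]: print('bolt s',onz(s,S(*p),.012))
for p in [(500,318),(723,271)]: print('bolt t',onz(t,T(*p),.012))
for n,p in [('bell',(632,30)),('blank',(495,38)),('stone',(690,340))]: print(n,onz(t,T(*p),.03))
print('opening',onz(t,T(602,228),.115),[onz(t,T(*p),.115) for p in [(575,232),(630,224)]])
E
```

```text
wheel [0.63300575 0.06323193 0.11242451] 0.003656514685992896 [0.63552532 0.06924999 0.119     ] [0.63269745 0.06166578 0.119     ]
long [0.47951464 0.09913119 0.19862247] 0.0023437961143353263 [0.48286991 0.1038683  0.204     ] [0.47958008 0.09788227 0.204     ]
short [ 0.50075976 -0.00338371  0.16388453] 0.0011980729978990766 [0.50832129 0.00590746 0.175     ] [ 0.49955568 -0.00365948  0.175     ]
pin [0.65540635 0.06123029 0.12902413] 0.004405585706414221 [0.65945144 0.0700381  0.139     ] [0.65434733 0.05929071 0.139     ]
rodcornerL [0.63739837 0.17889918 0.06986284] 0.008997619142782472 [0.65039319 0.19897961 0.1       ] [0.63323393 0.17195112 0.1       ]
rodcornerR [ 0.66285939 -0.05235881  0.07212807] 0.006154688436222906 [ 0.6750632  -0.02828786  0.1       ] [ 0.65791267 -0.05313529  0.1       ]
barcornR [ 0.53977218 -0.06315025  0.13507606] 0.03341126403933903 [ 0.52079259 -0.06076398  0.12      ] [ 0.55390745 -0.07676533  0.12      ]
barcornL [0.51727665 0.18339699 0.13715468] 0.03236946169492261 [0.49534818 0.18618808 0.12      ] [0.5303367  0.17298479 0.12      ]
bolt s [0.65437349 0.17381566 0.012     ]
bolt s [ 0.67480693 -0.03570583  0.012     ]
bolt s [0.45468142 0.15467252 0.012     ]
bolt t [0.45779731 0.15358038 0.012     ]
bolt t [ 0.47944521 -0.06174858  0.012     ]
bell [ 7.20471941e-01 -1.35193966e-04  3.00000000e-02]
blank [0.72694524 0.13318113 0.03      ]
stone [ 0.41658181 -0.02267624  0.03      ]
opening [0.51738509 0.04626013 0.115     ] [array([0.51640397, 0.07045335, 0.115     ]), array([0.51826824, 0.02116504, 0.115     ])]
```

Request:
step_arm --deltas '[{"linear": [-0.03, 0.048, 0], "delta_rot": [0, 0, 0], "gripper": -1}, {"linear": [-0.03, 0.048, 0], "delta_rot": [0, 0, 0], "gripper": -1}, {"linear": [-0.03, 0.048, 0], "delta_rot": [0, 0, 0], "gripper": -1}, {"linear": [-0.03, 0.048, 0], "delta_rot": [0, 0, 0], "gripper": -1}, {"linear": [-0.03, 0.048, 0], "delta_rot": [0, 0, 0], "gripper": -1}, {"linear": [-0.03, 0.048, 0], "delta_rot": [0, 0, 0], "gripper": -1}, {"linear": [-0.03, 0.048, 0], "delta_rot": [0, 0, 0], "gripper": -1}, {"linear": [-0.03, 0.048, 0], "delta_rot": [0, 0, 0], "gripper": -1}]'

```text
time: 1.1
eef_pos: [0.4964, 0.228, 0.4002]
ee_rot: [-0.001, 0.814, 0.581, -0.002]
ft_force: [0.8, 0.1, -0.6]
gripper_width: 0.0854
```

```bash
cat >> h.py <<'E'
def st():
    o=env.get_obs();r=rot(o['ee_rot']);M=r.as_matrix()
    print('t',round(o['time'],2),'pos',o['eef_pos'].round(4),'w',round(o['gripper_width'],4),'q',o['joint_pos'].round(2),'F',o['ft_force'].round(1),'T',o['ft_torque'].round(2))
    print('x',M[:,0].round(3),'y',M[:,1].round(3),'z',M[:,2].round(3),'az',np.degrees(np.arctan2(M[1,0],M[0,0])).round(1))
    return o,M
def to(p,Rt=None):
    "tool-frame shift and rotvec(deg) to reach world TCP p, orientation Rt"
    o=env.get_obs();M=rot(o['ee_rot']).as_matrix()
    print('lin',(M.T@(np.array(p)-o['eef_pos'])).round(4), 'rot',np.degrees(R.from_matrix(M.T@Rt).as_rotvec()).round(1) if Rt is not None else '')
def down(az):
    a=np.radians(az);x=np.array([np.cos(a),np.sin(a),0]);z=np.array([0,0,-1.]);return np.c_[x,np.cross(z,x),z]
E
python3 -c "
from h import *
st();to([.633,.0626,.4],down(-88))"
```

```text
t 1.1 pos [0.4964 0.228  0.4002] w 0.0854 q [-0.36  0.6  -0.26  1.81  0.2   0.77  0.52] F [ 0.8  0.1 -0.6] T [ 0.04 -0.06  0.03]
x [ 0.325  0.946 -0.003] y [ 0.946 -0.325 -0.005] z [-0.005 -0.001 -1.   ] az 71.1
lin [-0.1121  0.1829 -0.0004] rot [1.000e-01 4.000e-01 1.591e+02]
```

Request:
step_arm --deltas '[{"linear": [-0.029, 0.047, 0], "delta_rot": [0, 0, 0], "gripper": -1}, {"linear": [-0.029, 0.047, 0], "delta_rot": [0, 0, 0], "gripper": -1}, {"linear": [-0.029, 0.047, 0], "delta_rot": [0, 0, 0], "gripper": -1}, {"linear": [-0.02, 0.035, 0], "delta_rot": [0, 0, 0], "gripper": -1}, {"linear": [0, 0, 0], "delta_rot": [0, 0, 10], "gripper": -1}, {"linear": [0, 0, 0], "delta_rot": [0, 0, 10], "gripper": -1}, {"linear": [0, 0, 0], "delta_rot": [0, 0, 10], "gripper": -1}, {"linear": [0, 0, 0], "delta_rot": [0, 0, 10], "gripper": -1}]'

```text
time: 2.1
eef_pos: [0.6335, 0.0549, 0.3951]
ee_rot: [0.001, 0.968, 0.251, -0.006]
ft_force: [0.1, -0.5, -0.3]
gripper_width: 0.0853
```

Request:
step_arm --deltas '[{"linear": [0, 0, 0], "delta_rot": [0, 0, 10.5], "gripper": -1}, {"linear": [0, 0, 0], "delta_rot": [0, 0, 10.5], "gripper": -1}, {"linear": [0, 0, 0], "delta_rot": [0, 0, 10.5], "gripper": -1}, {"linear": [0, 0, 0], "delta_rot": [0, 0, 10.5], "gripper": -1}, {"linear": [0, 0, 0], "delta_rot": [0, 0, 10.5], "gripper": -1}, {"linear": [0, 0, 0], "delta_rot": [0, 0, 10.5], "gripper": -1}, {"linear": [0, 0, 0], "delta_rot": [0, 0, 10.5], "gripper": -1}, {"linear": [0, 0, 0], "delta_rot": [0, 0, 10.5], "gripper": -1}]'

```text
time: 3.1
eef_pos: [0.6316, 0.0554, 0.3908]
ee_rot: [0.007, 0.879, -0.476, -0.008]
ft_force: [0.5, -0.4, -0.1]
gripper_width: 0.0852
```

```bash
python3 -c "
from h import *
st();to([.633,.0626,.4],down(-88))"
```

```text
t 3.1 pos [0.6316 0.0554 0.3908] w 0.0852 q [-0.36  0.75  0.38  1.56 -0.32  0.92 -0.87] F [ 0.5 -0.4 -0.1] T [ 0.01 -0.04  0.03]
x [ 0.546 -0.837 -0.007] y [-0.837 -0.546  0.02 ] z [-0.021 -0.005 -1.   ] az -56.9
lin [-0.0054 -0.0049 -0.0092] rot [ 1.2  0.1 31.1]
```

Request:
step_arm --deltas '[{"linear": [-0.005, -0.005, -0.002], "delta_rot": [1.2, 0, 8], "gripper": -1}, {"linear": [0, 0, 0], "delta_rot": [0, 0, 8], "gripper": -1}, {"linear": [0, 0, 0], "delta_rot": [0, 0, 8], "gripper": -1}, {"linear": [0, 0, 0], "delta_rot": [0, 0, 8], "gripper": -1}, {"linear": [0, 0, 0], "delta_rot": [0, 0, 0], "gripper": -1}]'

```text
time: 3.72
eef_pos: [0.6321, 0.0638, 0.39]
ee_rot: [0.001, 0.708, -0.706, -0.005]
ft_force: [1.1, 0.0, -1.0]
gripper_width: 0.0857
```

```bash
python3 -c "
from h import *
import pickle
st();to([.633,.0626,.4],down(-88))
c=cap('wrist','pics/w1.png');pickle.dump(c,open('w1.pkl','wb'))
print(c['M'].round(3),c['k1']); print('wheel',proj(c,[.633,.0626,.119]))"
```

```text
t 3.73 pos [0.6321 0.0638 0.39  ] w 0.0857 q [-0.45  0.78  0.54  1.57 -0.47  0.94 -1.32] F [ 1.1  0.  -1. ] T [-0.01 -0.03 -0.01]
x [ 0.003 -1.    -0.005] y [-1.    -0.003  0.008] z [-0.008  0.005 -1.   ] az -89.8
lin [ 0.0011 -0.0009 -0.01  ] rot [ 0.5  0.3 -1.8]
[[ 0.003  0.964  0.266  0.698]
 [-1.     0.004 -0.004  0.063]
 [-0.005 -0.266  0.964  0.359]
 [ 0.     0.     0.     1.   ]] -0.005878316333268612
wheel [318.93554734 237.71854349]
```

View pics/w1.png

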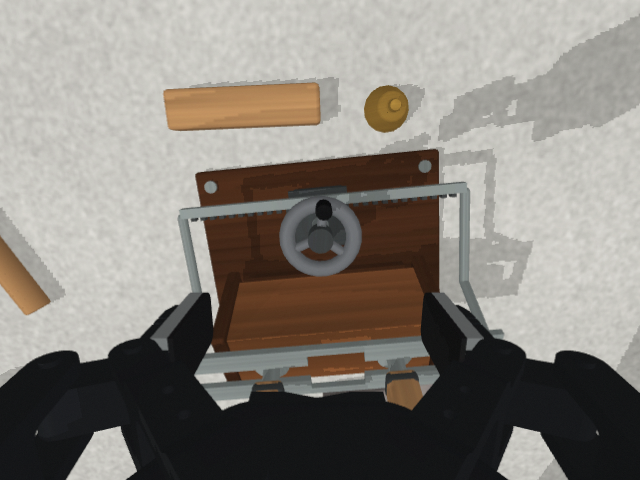

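The wrist view shows the wheel rim centred at about (320,237), against a prediction of (319,238). The pin is at (323,208), towards +x, and the rack-rod corners are at (180,214) and (467,186). Next is the rod's height under the wheel.

```bash
python3 -c "
from h import *
import pickle
t=pickle.load(open('top0.pkl','rb'));w=pickle.load(open('w1.pkl','rb'));s=pickle.load(open('scene0.pkl','rb'))
T=lambda x,y:(240+(x-400)/3.333,200+y/3.336)
S=lambda x,y:(250+x/2.667,200+y/2.664)
print('R',tri(w,(467,186),t,T(697,66)),tri(w,(467,186),s,S(43,163)));print('L',tri(w,(181,214),t,T(451,118)),tri(w,(181,214),s,S(232,300)))
print('wheel',onz(w,(320,237),.119),'pin',onz(w,(323,208),.139))
to([.633,.0626,.269],down(-89.8))"
```

```text
R (array([ 0.66536248, -0.05625154,  0.07713754]), np.float64(0.0004121828856048525)) (array([ 0.66206173, -0.05738724,  0.06761417]), np.float64(0.006645923155987536))
L (array([0.64117106, 0.17662308, 0.07574037]), np.float64(0.00015249603975298791)) (array([0.63683173, 0.18164258, 0.06613256]), np.float64(0.005128009353058148))
wheel [0.63353259 0.06184511 0.119     ] pin [0.65800625 0.06014511 0.139     ]
lin [ 0.0019 -0.0019  0.121 ] rot [0.5 0.3 0. ]
```

Request:
step_arm --deltas '[{"linear": [0.0015, -0.001, 0.03], "delta_rot": [0.4, 0.3, 0], "gripper": -1}, {"linear": [0, 0, 0.03], "delta_rot": [0, 0, 0], "gripper": -1}, {"linear": [0, 0, 0.03], "delta_rot": [0, 0, 0], "gripper": -1}, {"linear": [0, 0, 0.02], "delta_rot": [0, 0, 0], "gripper": -1}, {"linear": [0, 0, 0.01], "delta_rot": [0, 0, 0], "gripper": -1}, {"linear": [0, 0, 0], "delta_rot": [0, 0, 0], "gripper": -1}]' --force 40

```text
time: 4.53
eef_pos: [0.6334, 0.0626, 0.267]
ee_rot: [-0.001, 0.713, -0.701, -0.001]
ft_force: [0.0, -0.6, 0.3]
gripper_width: 0.0855
```

```bash
python3 -c "
from h import *
st();to([.633,.0624,.265],down(-89.8))"
```

```text
t 4.53 pos [0.6334 0.0626 0.267 ] w 0.0855 q [-0.4   0.93  0.43  1.65 -0.56  0.69 -1.23] F [ 0.  -0.6  0.3] T [-0.07  0.01  0.01]
x [ 0.018 -1.    -0.003] y [-1.    -0.018 -0.001] z [ 0.001  0.003 -1.   ] az -89.0
lin [0.0002 0.0004 0.002 ] rot [-0.   0.2  0.8]
```

Request:
step_arm --deltas '[{"linear": [0, 0, 0.002], "delta_rot": [0, 0, 0], "gripper": 1}, {"linear": [0, 0, 0], "delta_rot": [0, 0, 0], "gripper": 1}, {"linear": [0, 0, 0], "delta_rot": [0, 0, 0], "gripper": 1}, {"linear": [0, 0, 0], "delta_rot": [0, 0, 0], "gripper": 1}]' --force 40

```text
time: 5.03
eef_pos: [0.6338, 0.0624, 0.2664]
ee_rot: [-0.002, 0.714, -0.7, 0.0]
ft_force: [0.6, -0.4, -2.6]
gripper_width: 0.0584
```

Request:
step_arm --deltas '[{"linear": [0, 0, 0], "delta_rot": [0, 0, -8], "gripper": 1}, {"linear": [0, 0, 0], "delta_rot": [0, 0, -8], "gripper": 1}, {"linear": [0, 0, 0], "delta_rot": [0, 0, -8], "gripper": 1}, {"linear": [0, 0, 0], "delta_rot": [0, 0, -8], "gripper": 1}]'

```text
time: 5.52
eef_pos: [0.6335, 0.0636, 0.2664]
ee_rot: [-0.002, 0.883, -0.469, 0.0]
ft_force: [-0.4, -0.3, -3.6]
gripper_width: 0.0588
```

```bash
python3 -c "
from h import *
o,M=st();to([.6333,.0625,.266],down(-60))"
```

```text
t 5.53 pos [0.6335 0.0636 0.2664] w 0.0588 q [-0.32  0.9   0.28  1.65 -0.38  0.64 -0.82] F [-0.4 -0.3 -3.6] T [ 0.07  0.05 -0.17]
x [ 0.56  -0.829 -0.002] y [-0.829 -0.56  -0.004] z [ 0.002  0.004 -1.   ] az -56.0
lin [0.0008 0.0008 0.0004] rot [-0.2  0.1  4. ]
```

Request:
step_arm --deltas '[{"linear": [0.0005, 0.0005, 0], "delta_rot": [0, 0, -9], "gripper": 1}, {"linear": [0, 0, 0], "delta_rot": [0, 0, -9], "gripper": 1}, {"linear": [0, 0, 0], "delta_rot": [0, 0, -9], "gripper": 1}, {"linear": [0, 0, 0], "delta_rot": [0, 0, -9], "gripper": 1}, {"linear": [0, 0, 0], "delta_rot": [0, 0, -9], "gripper": 1}, {"linear": [0, 0, 0], "delta_rot": [0, 0, -9], "gripper": 1}, {"linear": [0, 0, 0], "delta_rot": [0, 0, -9], "gripper": 1}, {"linear": [0, 0, 0], "delta_rot": [0, 0, -9], "gripper": 1}]'

```text
time: 6.52
eef_pos: [0.6314, 0.0643, 0.2664]
ee_rot: [-0.003, 0.987, 0.158, -0.001]
ft_force: [-0.9, -0.8, -4.2]
gripper_width: 0.0584
```

```bash
python3 -c "
from h import *
o,M=st();to([.6333,.0625,.266],down(98))"
```

```text
t 6.53 pos [0.6314 0.0643 0.2664] w 0.0584 q [-0.14  0.88 -0.07  1.64  0.08  0.63  0.08] F [-0.9 -0.8 -4.2] T [ 0.1   0.17 -0.13]
x [ 0.95   0.313 -0.001] y [ 0.313 -0.95  -0.006] z [-0.003  0.005 -1.   ] az 18.2
lin [0.0012 0.0023 0.0004] rot [ -0.4  -0.2 -79.8]
```

Request:
step_arm --deltas '[{"linear": [0.001, 0.002, 0], "delta_rot": [0, 0, -9], "gripper": 1}, {"linear": [0, 0, 0], "delta_rot": [0, 0, -9], "gripper": 1}, {"linear": [0, 0, 0], "delta_rot": [0, 0, -9], "gripper": 1}, {"linear": [0, 0.001, 0], "delta_rot": [0, 0, -9], "gripper": 1}, {"linear": [0, 0, 0], "delta_rot": [0, 0, -9], "gripper": 1}, {"linear": [0, 0, 0], "delta_rot": [0, 0, -9], "gripper": 1}, {"linear": [0, 0, 0], "delta_rot": [0, 0, -9], "gripper": 1}, {"linear": [0, 0, 0], "delta_rot": [0, 0, 0], "gripper": 1}]'

```text
time: 7.52
eef_pos: [0.631, 0.0624, 0.2664]
ee_rot: [-0.005, 0.749, 0.663, -0.003]
ft_force: [0.4, 1.9, -2.1]
gripper_width: 0.0585
```

```bash
python3 -c "
from h import *
o,M=st();to([.6333,.0625,.266],down(98))
c=cap('top','pics/t2.png');s=cap('scene','pics/s2.png')
a=cv2.resize(cv2.imread('pics/s2.png')[200:340,250:400],(400,373),interpolation=cv2.INTER_CUBIC)
b=cv2.resize(cv2.imread('pics/t2.png')[200:310,240:360],(400,367),interpolation=cv2.INTER_CUBIC)
cv2.imwrite('pics/z2.png',np.hstack([a[:367],b]))"
```

```text
t 7.53 pos [0.631  0.0624 0.2664] w 0.0585 q [ 0.03  0.9  -0.37  1.63  0.44  0.71  0.89] F [ 0.4  1.9 -2.1] T [ 0.   -0.02  0.19]
x [0.121 0.993 0.003] y [ 0.993 -0.121 -0.012] z [-0.012  0.004 -1.   ] az 83.0
lin [0.0004 0.0023 0.0004] rot [ -0.7  -0.3 -15. ]
```

View pics/z2.png

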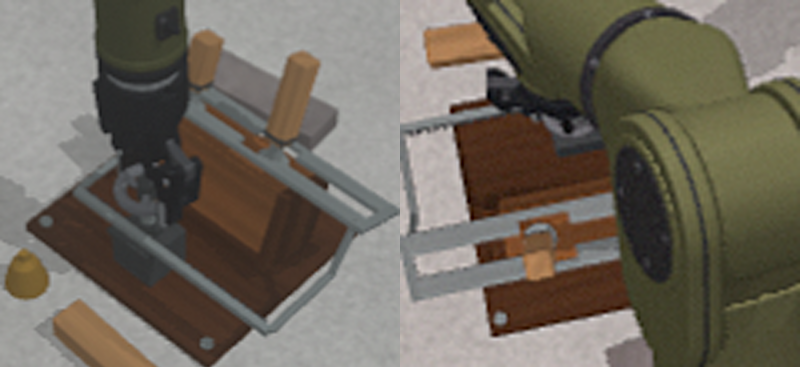

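```bash
cat >> h.py <<'E'
O=np.array([.5235,.0518,0]);RX=np.array([.9952,.0976,0]);RY=np.array([-.0976,.9952,0]);RZ=np.array([0,0,1.])
C20,S20=np.cos(np.radians(20)),np.sin(np.radians(20))
AX=-S20*RX+C20*RZ; AU=C20*RX+S20*RZ   # socket axis (up), slope direction
P0=O+.095*RZ
def rect(c,h,name=None,s=4,y0=-.12,y1=.14,u0=-.05,u1=.05):
    "rectified picture of plane h above the sloping top; columns: +y to left, s px/mm; rows: +u up"
    ys=np.arange(y1,y0,-.001/s);us=np.arange(u1,u0,-.001/s)
    mp=np.array([[proj(c,P0+AX*h+AU*u+RY*y) for y in ys[::8]] for u in us[::8]],np.float32)
    mp=cv2.resize(mp,(len(ys),len(us)))
    im=cv2.remap(c['color'],mp[...,0],mp[...,1],cv2.INTER_LINEAR)[...,::-1].copy()
    return im
E
python3 - <<'E'
from h import *
import pickle
t=pickle.load(open('top0.pkl','rb'));c=cap('top')
ims=[]
for k in (t,c):
    im=rect(k,.016,s=3)
    for y in range(-10,15,2): cv2.line(im,(int((.14-y/100)*3000),0),(int((.14-y/100)*3000),8 if y else 20),(0,0,255),1)
    for y in (52,-52): cv2.line(im,(int((140-y)*3),0),(int((140-y)*3),299),(0,255,0),1)
    ims.append(im)
cv2.imwrite('pics/r.png',np.vstack(ims)); print(ims[0].shape)
E
```

```text
(300, 780, 3)
```

View pics/r.png

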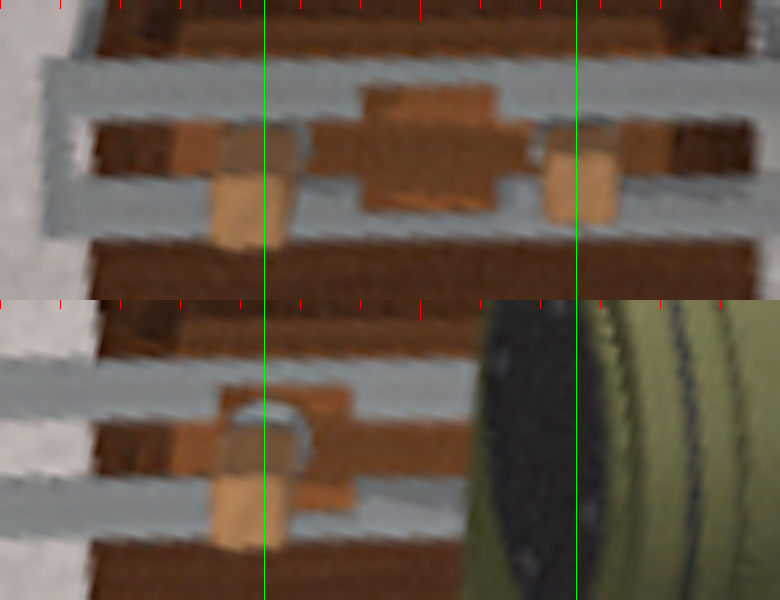

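The rectified bar plane shows the opening moved from y=-2.8 mm to y=+44.3 mm. The collar is at about +51.5 to 52 mm, so another 25° or so of turn is needed.

Request:
step_arm --deltas '[{"linear": [0, 0.001, 0], "delta_rot": [0, 0, -8.5], "gripper": 1}, {"linear": [0, 0.001, 0], "delta_rot": [0, 0, -8.5], "gripper": 1}, {"linear": [0, 0, 0], "delta_rot": [0, 0, -8.5], "gripper": 1}, {"linear": [0, 0, 0], "delta_rot": [0, 0, 0], "gripper": 1}]'

```text
time: 8.18
eef_pos: [0.6317, 0.062, 0.2664]
ee_rot: [-0.006, 0.583, 0.812, -0.005]
ft_force: [-0.5, 1.0, -1.8]
gripper_width: 0.0588
```

```bash
python3 - <<'E'
from h import *
st();to([.6333,.0625,.266],down(108));c=cap('top')
im=rect(c,.016,s=3)
g=cv2.cvtColor(im,cv2.COLOR_BGR2HSV)[...,1]
for r in (92,98,202,207): # rows in the opening's wide part
    m=(g[r]>110).astype(int); d=np.flatnonzero(np.diff(m)); print(r,[(int(i),round(140-i/3,1)) for i in d if 100<i<450])
E
```

```text
t 8.18 pos [0.6317 0.062  0.2664] w 0.0588 q [ 0.09  0.92 -0.49  1.62  0.57  0.76  1.24] F [-0.5  1.  -1.8] T [-0.11 -0.06  0.2 ]
x [-0.32   0.947  0.004] y [ 0.947  0.32  -0.015] z [-0.016 -0.001 -1.   ] az 108.7
lin [-0.      0.0017  0.0004] rot [-0.9 -0.2  0.7]
92 [(201, np.float64(73.0)), (327, np.float64(31.0))]
98 [(199, np.float64(73.7)), (257, np.float64(54.3)), (258, np.float64(54.0)), (261, np.float64(53.0)), (262, np.float64(52.7)), (263, np.float64(52.3)), (273, np.float64(49.0)), (328, np.float64(30.7))]
202 [(199, np.float64(73.7)), (328, np.float64(30.7))]
207 [(200, np.float64(73.3)), (327, np.float64(31.0))]
```

The opening is now centred at y=+52.2 mm, and the collar is at about 52. I'll release the wheel and lift.

Request:
step_arm --deltas '[{"linear": [0, 0, 0], "delta_rot": [0, 0, 0], "gripper": -1}, {"linear": [0, 0, 0], "delta_rot": [0, 0, 0], "gripper": -1}, {"linear": [0, 0, 0], "delta_rot": [0, 0, 0], "gripper": -1}, {"linear": [0, 0, -0.02], "delta_rot": [0, 0, 0], "gripper": -1}, {"linear": [0, 0, -0.04], "delta_rot": [0, 0, 0], "gripper": -1}, {"linear": [0, 0, -0.05], "delta_rot": [0, 0, 0], "gripper": -1}, {"linear": [0, 0, -0.05], "delta_rot": [0, 0, 0], "gripper": -1}]'

```text
time: 9.1
eef_pos: [0.6338, 0.0614, 0.4322]
ee_rot: [-0.007, 0.586, 0.81, -0.007]
ft_force: [0.9, 0.4, 0.2]
gripper_width: 0.0854
```

```bash
cat >> h.py <<'E'
Z=-AX; GR=np.c_[RY,np.cross(Z,RY),Z]; LM=P0+RY*.052+AX*.071
E
python3 - <<'E'
from h import *
st();print(LM); to(LM+AX*.255,GR); to(LM+AX*.155,GR)
c=cap('top');im=rect(c,.016,s=3)
g=cv2.cvtColor(im,cv2.COLOR_BGR2HSV)[...,1]
for r in (92,202,207):
    m=(g[r]>110).astype(int); d=np.flatnonzero(np.diff(m)); print(r,[(int(i),round(140-i/3,1)) for i in d if 100<i<450])
E
```

```text
t 9.1 pos [0.6338 0.0614 0.4322] w 0.0854 q [ 0.14  0.73 -0.59  1.47  0.43  1.09  1.35] F [0.9 0.4 0.2] T [ 0.04 -0.06 -0.02]
x [-0.313  0.95   0.003] y [ 0.95   0.313 -0.019] z [-0.019 -0.003 -1.   ] az 108.2
[0.49425793 0.10118034 0.16171818]
lin [ 0.1004 -0.2046  0.0351] rot [-21.   -2.2  12.5]
lin [ 0.0927 -0.1694  0.1284] rot [-21.   -2.2  12.5]
92 [(201, np.float64(73.0)), (327, np.float64(31.0))]
202 [(199, np.float64(73.7)), (328, np.float64(30.7))]
207 [(200, np.float64(73.3)), (327, np.float64(31.0))]
```

Request:
step_arm --deltas '[{"linear": [0.025, -0.051, 0], "delta_rot": [0, 0, 0], "gripper": -1}, {"linear": [0.025, -0.051, 0], "delta_rot": [0, 0, 0], "gripper": -1}, {"linear": [0.025, -0.051, 0], "delta_rot": [0, 0, 0], "gripper": -1}, {"linear": [0.025, -0.051, 0], "delta_rot": [0, 0, 0], "gripper": -1}, {"linear": [0, 0, 0], "delta_rot": [-7, -0.7, 4], "gripper": -1}, {"linear": [0, 0, 0], "delta_rot": [-7, -0.7, 4], "gripper": -1}, {"linear": [0, 0, 0], "delta_rot": [-7, -0.7, 4], "gripper": -1}, {"linear": [0, 0, 0], "delta_rot": [0, 0, 0], "gripper": -1}]'

```text
time: 10.15
eef_pos: [0.4028, 0.0971, 0.4515]
ee_rot: [0.128, 0.659, 0.727, 0.148]
ft_force: [0.0, 0.7, 0.5]
gripper_width: 0.0852
```

```bash
python3 - <<'E'
from h import *
import pickle
st(); to(LM+AX*.255,GR)
c=cap('wrist','pics/w2.png');pickle.dump(c,open('w2.pkl','wb'))
for n,p in [('end',LM+AX*.045),('mid',LM),('collar',LM-AX*.071),('short end',P0-RY*.052+AX*.082)]: print(n,proj(c,p).round(0))
E
```

```text
t 10.15 pos [0.4028 0.0971 0.4515] w 0.0852 q [-0.17  0.3  -0.29  2.26  0.76  0.29  0.54] F [0.  0.7 0.5] T [-0.02  0.42 -0.05]
x [-0.1    0.995  0.008] y [0.919 0.089 0.384] z [ 0.381  0.046 -0.923] az 95.7
lin [-0.0052 -0.0154  0.0478] rot [ 2.6 -0.5 -0.1]
end [307. 210.]
mid [308. 197.]
collar [309. 184.]
short end [169. 200.]
```

View pics/w2.png

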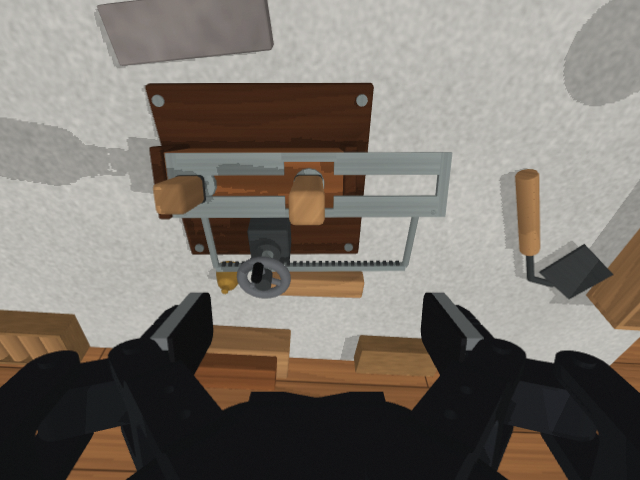

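The wrist view shows the long handle's end at (308,208), where (307,210) was predicted. The collar sits inside the opening, which spans u=285 to 334. Moving down along the chisel's axis.

Request:
step_arm --deltas '[{"linear": [-0.005, -0.015, 0.01], "delta_rot": [2.6, -0.5, 0], "gripper": -1}, {"linear": [0, 0, 0.02], "delta_rot": [0, 0, 0], "gripper": -1}, {"linear": [0, 0, 0], "delta_rot": [0, 0, 0], "gripper": -1}]' --force 60

```text
time: 10.58
eef_pos: [0.4005, 0.0908, 0.4158]
ee_rot: [0.114, 0.662, 0.73, 0.125]
ft_force: [0.4, -0.2, 0.2]
gripper_width: 0.0859
```

```bash
python3 - <<'E'
from h import *
st(); to(LM+AX*.155,GR)
E
```

```text
t 10.57 pos [0.4005 0.0908 0.4158] w 0.0859 q [-0.22  0.36 -0.21  2.3   0.85  0.23  0.45] F [ 0.4 -0.2  0.2] T [-0.05  0.35 -0.01]
x [-0.097  0.995 -0.001] y [0.939 0.091 0.333] z [ 0.331  0.031 -0.943] az 95.5
lin [0.0013 0.0029 0.116 ] rot [-0.6  0.1 -0. ]
```

Request:
step_arm --deltas '[{"linear": [0.001, 0.003, 0.025], "delta_rot": [-0.6, 0, 0], "gripper": -1}, {"linear": [0, 0, 0.03], "delta_rot": [0, 0, 0], "gripper": -1}, {"linear": [0, 0, 0.03], "delta_rot": [0, 0, 0], "gripper": -1}, {"linear": [0, 0, 0.02], "delta_rot": [0, 0, 0], "gripper": -1}, {"linear": [0, 0, 0], "delta_rot": [0, 0, 0], "gripper": -1}]'

```text
time: 11.2
eef_pos: [0.4296, 0.0904, 0.3427]
ee_rot: [0.12, 0.663, 0.729, 0.118]
ft_force: [0.3, 0.6, -0.5]
gripper_width: 0.0855
```

```bash
python3 - <<'E'
from h import *
st(); to(LM+AX*.155,GR)
E
```

```text
t 11.2 pos [0.4296 0.0904 0.3427] w 0.0855 q [-0.2   0.55 -0.22  2.32  1.79  0.23 -0.46] F [ 0.3  0.6 -0.5] T [0.01 0.33 0.02]
x [-0.091  0.996 -0.018] y [0.939 0.092 0.332] z [ 0.332  0.013 -0.943] az 95.2
lin [ 0.0051 -0.0001  0.0374] rot [-0.6  1.1  0. ]
```

Request:
step_arm --deltas '[{"linear": [0.005, 0, 0.008], "delta_rot": [-0.6, 1, 0], "gripper": -1}, {"linear": [0, 0, 0.01], "delta_rot": [0, 0, 0], "gripper": -1}, {"linear": [0, 0, 0.01], "delta_rot": [0, 0, 0], "gripper": -1}, {"linear": [0, 0, 0], "delta_rot": [0, 0, 0], "gripper": -1}]'

```text
time: 11.7
eef_pos: [0.439, 0.0946, 0.3179]
ee_rot: [0.119, 0.663, 0.728, 0.128]
ft_force: [-0.0, -0.4, 0.2]
gripper_width: 0.0854
```

```bash
python3 - <<'E'
from h import *
st(); to(LM+AX*.155,GR)
E
```

```text
t 11.7 pos [0.439  0.0946 0.3179] w 0.0854 q [-0.11  0.63 -0.36  2.32  1.95  0.33 -0.62] F [-0.  -0.4  0.2] T [-0.04  0.38  0.  ]
x [-0.094  0.996 -0.003] y [0.935 0.089 0.344] z [ 0.343  0.029 -0.939] az 95.4
lin [ 0.0012 -0.0012  0.0108] rot [ 0.1  0.3 -0.1]
```

Request:
step_arm --deltas '[{"linear": [0.001, -0.001, 0.006], "delta_rot": [0, 0, 0], "gripper": -1}, {"linear": [0, 0, 0], "delta_rot": [0, 0, 0], "gripper": 1}, {"linear": [0, 0, 0], "delta_rot": [0, 0, 0], "gripper": 1}, {"linear": [0, 0, 0], "delta_rot": [0, 0, 0], "gripper": 1}, {"linear": [0, 0, 0], "delta_rot": [0, 0, 0], "gripper": 1}, {"linear": [0, 0, 0], "delta_rot": [0, 0, 0], "gripper": 1}, {"linear": [0, 0, 0], "delta_rot": [0, 0, 0], "gripper": 1}]' --force 60

```text
time: 12.58
eef_pos: [0.4397, 0.0958, 0.3124]
ee_rot: [0.119, 0.662, 0.729, 0.128]
ft_force: [-0.8, -1.0, -1.1]
gripper_width: 0.0235
```

```bash
python3 - <<'E'
from h import *
st(); to(LM+AX*.155,GR); to(LM+AX*.255,GR)
E
```

```text
t 12.57 pos [0.4397 0.0958 0.3124] w 0.0235 q [-0.11  0.64 -0.38  2.32  1.97  0.35 -0.64] F [-0.8 -1.  -1.1] T [-0.    0.45 -0.05]
x [-0.094  0.996 -0.005] y [0.935 0.09  0.344] z [ 0.343  0.028 -0.939] az 95.4
lin [ 0.0001 -0.      0.0053] rot [ 0.1  0.3 -0.1]
lin [-0.0005  0.0002 -0.0947] rot [ 0.1  0.3 -0.1]
```

Request:
step_arm --deltas '[{"linear": [0, 0, -0.008], "delta_rot": [0, 0, 0], "gripper": 1}, {"linear": [0, 0, -0.01], "delta_rot": [0, 0, 0], "gripper": 1}, {"linear": [0, 0, -0.01], "delta_rot": [0, 0, 0], "gripper": 1}]'

```text
time: 12.95
eef_pos: [0.4294, 0.0948, 0.3394]
ee_rot: [0.119, 0.663, 0.728, 0.127]
ft_force: [-0.1, 0.8, -1.2]
gripper_width: 0.0235
```

```bash
python3 - <<'E'
from h import *
st(); to(LM+AX*.255,GR)
E
```

```text
t 12.95 pos [0.4294 0.0948 0.3394] w 0.0235 q [-0.17  0.57 -0.28  2.33  1.85  0.26 -0.54] F [-0.1  0.8 -1.2] T [-0.    0.5  -0.02]
x [-0.094  0.996 -0.004] y [0.935 0.089 0.343] z [ 0.341  0.029 -0.939] az 95.4
lin [-0.0003  0.0005 -0.0657] rot [ 0.   0.3 -0.1]
```

Request:
step_arm --deltas '[{"linear": [0, 0, -0.01], "delta_rot": [0, 0, 0], "gripper": 1}, {"linear": [0, 0, -0.01], "delta_rot": [0, 0, 0], "gripper": 1}, {"linear": [0, 0, -0.01], "delta_rot": [0, 0, 0], "gripper": 1}, {"linear": [0, 0, -0.01], "delta_rot": [0, 0, 0], "gripper": 1}]'

```text
time: 13.45
eef_pos: [0.4143, 0.0936, 0.3801]
ee_rot: [0.118, 0.662, 0.729, 0.129]
ft_force: [-0.7, 0.9, -1.8]
gripper_width: 0.0231
```

```bash
python3 - <<'E'
from h import *
st(); to(LM+AX*.255,GR)
E
```

```text
t 13.45 pos [0.4143 0.0936 0.3801] w 0.0231 q [-0.37  0.45  0.01  2.33  1.4   0.09 -0.09] F [-0.7  0.9 -1.8] T [-0.08  0.57  0.03]
x [-0.095  0.995 -0.001] y [0.934 0.089 0.345] z [ 0.344  0.032 -0.939] az 95.4
lin [-0.0003  0.0009 -0.0223] rot [ 0.2  0.1 -0.1]
```

Request:
step_arm --deltas '[{"linear": [0, 0.004, -0.01], "delta_rot": [0, 0, 0], "gripper": 1}, {"linear": [0, 0.004, -0.01], "delta_rot": [0, 0, 0], "gripper": 1}, {"linear": [0, 0.01, -0.02], "delta_rot": [0, 0, 0], "gripper": 1}, {"linear": [0, 0.015, -0.02], "delta_rot": [0, 0, 0], "gripper": 1}]'

```text
time: 13.95
eef_pos: [0.4214, 0.0951, 0.45]
ee_rot: [0.118, 0.661, 0.73, 0.128]
ft_force: [-0.0, -0.1, -1.5]
gripper_width: 0.0233
```

```bash
python3 - <<'E'
from h import *
st(); to([.55,.1,.62],GR)
E
```

```text
t 13.95 pos [0.4214 0.0951 0.45  ] w 0.0233 q [-0.02  0.34 -0.46  2.19  0.74  0.4   0.58] F [-0.  -0.1 -1.5] T [ 0.    0.4  -0.01]
x [-0.098  0.995 -0.004] y [0.935 0.093 0.342] z [ 0.341  0.03  -0.94 ] az 95.6
lin [-0.0084  0.1788 -0.1157] rot [0.  0.2 0.1]
```

Request:
step_arm --deltas '[{"linear": [-0.0015, 0.03, -0.019], "delta_rot": [0, 0, 0], "gripper": 1}, {"linear": [-0.0015, 0.03, -0.019], "delta_rot": [0, 0, 0], "gripper": 1}, {"linear": [-0.0015, 0.03, -0.019], "delta_rot": [0, 0, 0], "gripper": 1}, {"linear": [-0.0015, 0.03, -0.019], "delta_rot": [-4, 0, 0], "gripper": 1}, {"linear": [-0.0015, 0.03, -0.019], "delta_rot": [-5, 0, 0], "gripper": 1}, {"linear": [0, 0.02, -0.019], "delta_rot": [-6, 0, 0], "gripper": 1}, {"linear": [0, 0, 0], "delta_rot": [-6, 0, 0], "gripper": 1}, {"linear": [0, 0, 0], "delta_rot": [-6, 0, 0], "gripper": 1}]'

```text
time: 14.95
eef_pos: [0.5345, 0.0977, 0.6262]
ee_rot: [0.273, 0.614, 0.678, 0.298]
ft_force: [0.9, -1.0, -1.8]
gripper_width: 0.0233
```

```bash
python3 - <<'E'
from h import *
st()
E
```

```text
t 14.95 pos [0.5345 0.0977 0.6262] w 0.0233 q [ 0.03  0.24 -0.45  1.84  0.86  0.39  0.62] F [ 0.9 -1.  -1.8] T [-0.2   1.03 -0.04]
x [-0.098  0.995 -0.004] y [0.67  0.069 0.739] z [ 0.736  0.07  -0.673] az 95.6
```

Request:
step_arm --deltas '[{"linear": [0, 0.013, -0.008], "delta_rot": [-5, 0, 0], "gripper": 1}, {"linear": [0, 0.013, -0.008], "delta_rot": [-5, 0, 0], "gripper": 1}, {"linear": [0, 0.014, -0.006], "delta_rot": [-5, 0, 0], "gripper": 1}, {"linear": [0, 0.014, -0.006], "delta_rot": [-5, 0, 0], "gripper": 1}, {"linear": [0, 0.014, -0.004], "delta_rot": [-5, 0, 0], "gripper": 1}, {"linear": [0, 0.014, -0.002], "delta_rot": [-5, 0, 0], "gripper": 1}, {"linear": [0, 0.01, 0], "delta_rot": [-5, 0, 0], "gripper": 1}]'

```text
time: 15.82
eef_pos: [0.5419, 0.0992, 0.7187]
ee_rot: [0.439, 0.506, 0.564, 0.483]
ft_force: [0.4, 1.1, -1.7]
gripper_width: 0.0233
```

```bash
python3 - <<'E'
from h import *
st()
E
```

```text
t 15.82 pos [0.5419 0.0992 0.7187] w 0.0233 q [-0.02  0.17 -0.37  1.89  2.41  0.45 -0.86] F [ 0.4  1.1 -1.7] T [-0.15  1.46 -0.05]
x [-0.102  0.995 -0.006] y [0.147 0.021 0.989] z [ 0.984  0.1   -0.149] az 95.8
```

Request:
step_arm --deltas '[{"linear": [0, 0, 0], "delta_rot": [-4, 0, 0], "gripper": 1}, {"linear": [0, 0, 0], "delta_rot": [-3, 0, 0], "gripper": 1}, {"linear": [0, 0, 0], "delta_rot": [0, 0, 0], "gripper": 1}, {"linear": [0, 0, 0], "delta_rot": [0, 0, 0], "gripper": 1}, {"linear": [0, 0, 0], "delta_rot": [0, 0, 0], "gripper": 1}, {"linear": [0, 0, 0], "delta_rot": [0, 0, 0], "gripper": 1}, {"linear": [0, 0, 0], "delta_rot": [0, 0, 0], "gripper": 1}, {"linear": [0, 0, 0], "delta_rot": [0, 0, 0], "gripper": 1}]'

```text
time: 16.82
eef_pos: [0.5387, 0.0991, 0.7168]
ee_rot: [0.467, 0.479, 0.536, 0.514]
ft_force: [-1.0, -0.3, -1.9]
gripper_width: 0.0232
```

```bash
python3 - <<'E'
from h import *
o,M=st();print('qd',o['qd'].round(3))
s=cap('scene','pics/s3.png');t=cap('top','pics/t3.png')
z=M[:,2];g=o['eef_pos']+.15*z
for c in(s,t): print('grasp',proj(c,g),'collar',proj(c,g+.071*z),'tip',proj(c,g+.131*z))
print('short end expected',proj(t,P0-RY*.052+AX*.082),proj(s,P0-RY*.052+AX*.082))
b=cv2.imread('pics/t3.png')[100:400,80:480];a=cv2.imread('pics/s3.png')[20:350,200:600]
cv2.imwrite('pics/f.png',np.hstack([cv2.resize(a,(400,330)),cv2.copyMakeBorder(b,0,30,0,0,cv2.BORDER_CONSTANT)]))
E
```

```text
t 16.82 pos [0.5387 0.0991 0.7168] w 0.0232 q [ 0.02  0.18 -0.43  1.94  2.59  0.6  -1.02] F [-1.  -0.3 -1.9] T [-0.17  1.49  0.04]
x [-0.104  0.995 -0.008] y [0.034 0.012 0.999] z [ 0.994  0.104 -0.035] az 96.0
qd [-0.002 -0.     0.    -0.    -0.001 -0.001 -0.001]
grasp [289.23600504  52.81127688] collar [255.85229938  71.13099166] tip [225.50319468  87.99634009]
grasp [237.73483701 124.12401172] collar [231.27186826  88.93089107] tip [226.11464856  60.63921862]
short end expected [317.62465774 269.34564329] [327.23232608 212.68954315]
```

View pics/f.png

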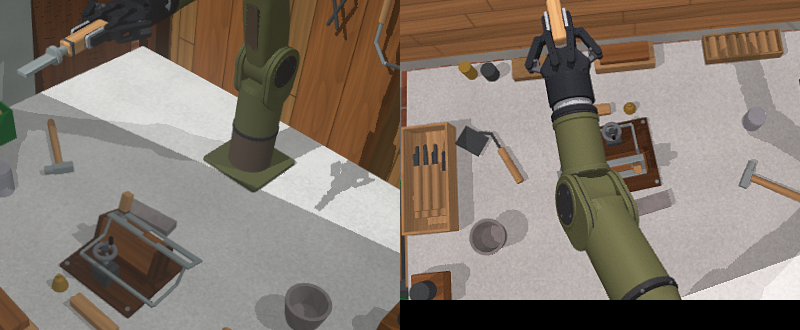

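The chisel is held level: its tip shows at about (222,95) in the scene picture against a predicted (225,88). The short chisel is still in its socket and the other things look undisturbed.

```bash
python3 -c "
from h import *
print(env.sign_off())"
```

```text
the job is handed in; nothing more can be done
None
```

I turned the handwheel about +197°, which moved the locking bar's wide opening onto the collar of the longer chisel. I then drew that chisel straight out of its socket, levelled it, and signed off at about 17 s with it still in the gripper.

**Opening:** it was centred at y = +52.2 mm on the rack against the socket's 52 mm. It read the same after I let go of the wheel.

**Drawing out:** wrist force readings stayed within about 2 N at every check.

**Final hold:**
- The tool was about 2° off level. The blade tip showed 7 to 8 pixels from where I predicted it in the scene picture, which agrees with a level chisel.
- The grasp point was about 0.71 m above the bench.
- The fingers were 23 mm apart on the 24 mm handle, and the joints were still.

**Other things:** in the last picture the shorter chisel was still in its socket. The other bench items looked undisturbed, judged by eye rather than measured. No check failed or disagreed.

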